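# Right the fallen oil tin against the backstop and shut the keeper

### The arm

A 6-joint arm with a two-finger parallel gripper is mounted at the origin on the work surface. World frame = base frame: x ahead of the robot, y to its left, z up, the work surface at z = 0. Lengths are in m, angles in rad, forces in N, time in s.
With the tool pointing down it reaches from about 0.25 to 0.8 m from the base axis. Payload 3.9 kg.
Tool frame: the origin (TCP) lies at the very end of the fingers, on their centre line; the grasp point (between the pads) lies 19 mm behind it (arm.pinch_z is the distance from the TCP to the grasp point, in m); z points along the fingers, y is the line along which they close (so a half turn about z gives the same grasp; the last joint's range is limited). The gripper opens to 85 mm and grips with 20 to 120 N. Pads are 22 mm wide; open, the fingers measure 114 mm over their backs; the gripper's body (76 mm by 85 mm) begins 54 mm behind the grasp point. The pads swing forward as they close: fully open they stand 13 mm farther back than shut.
Start: joints at [1.284, 0.26, -0.138, 1.173, 0, 1.571], TCP at [0.149, 0.504, 0.231] pointing down, gripper open.
Joint ranges: [-2.78, 2.78], [-0.83, 1.72], [-1.28, 1.37], [-1.9, 2.12], [-1.57, 1.48], [-3.14, 3.14]. Speed limits (rad/s): [2.57, 2.57, 3.14, 3.14, 3.14, 3.14].

### API

Orientations are given as a 3x3 rotation matrix whose columns are the frame's x, y, z axes.
In Python, from rig import arm gives the robot as it stands.
- The arm moves only by the shell command python3 -m jog 'ROWS' [OPENING] [FORCE]. ROWS is JSON, a list of rows, each a list of 4 numbers: the shift along the world's x, y, z in units of 0.3 m (1.0 is 0.3 m), then the turn about the world's z in units of 90 degrees (1.0 is 90 degrees). A call has 1 to 5 rows; each row is the pose to reach, as a shift and turn from the pose commanded when the call began; what a row does not reach only later rows make up. A row lasts 1/12 s, in which the tool goes at most 41.7 mm and 7.16 degrees, less where a joint would pass 70% of its speed; a pose out of reach is approached as far as the arm can. A call with a number of a shift or a turn outside -1 to 1 is refused whole. A call with a gripper value outside its range is refused whole. OPENING is the opening, from 0 (shut) to 1 (fully open), set as the call begins (- or left out, the last holds). The fingers move at their own pace and stop on an object; FORCE is the grip in N (left out, the last holds). Time passes only in rows, so rows that repeat a pose let the fingers close. It gives the time, the measured TCP pose, the force, the opening and the grip force at its end, in the units of the state.
- arm.observe(): the state, without advancing time (a new reading comes with each control period).
- arm.grab_frame(name): name is "scene" or "top" or "wrist"; returns a dict with "img" (480x640x3 uint8, blue, green, red), "depth" (480x640 float32, m along the optical axis (not along the pixel's ray), 0 where there is no reading), "fx", "fy", "cx", "cy" (pixels), "pose" (4x4, takes a point from camera to world coordinates); the wrist camera has in their place "hand_eye" (4x4, takes a point from camera to tool coordinates, whose origin is the TCP and whose axes are the flange's). Camera axes: x right, y down, z forward; pixel columns grow to the right and rows downward; lengths in m; the calibration is good to about 2 mm. A picture is of the moment at which its call begins: read the wrist's pose just before it.
- arm.finish_job(): hands the job in; it is judged then, once.
The state is a dict: "time": time; "joint_positions": joint angles; "joint_velocities": joint speeds; "effort": joint torques, N m; "position": TCP position; "tcp_rot": TCP orientation; "wrist_force": force on the tool from outside, world axes, zero at the start; "ft_torque": the same for the moment, N m; "finger_gap": finger opening in m; "finger_force": force on a finger pad.
Only numpy, scipy, OpenCV 4.12 (cv2) and the standard library are available. Lean on these libraries where they do the work, as an engineer would, in place of code of your own. Each camera call takes 0.05 s, during which the arm holds its last target. There are 200 camera calls.

### The job

The red oil tin has fallen over on the bench. Without picking it up off the bench, butt its foot against the grey backstop plate while it still lies, then tip it up by pushing its top end over towards the backstop until it stands upright with its broad back flat against the plate, midway between the two yellow marks. Then swing the yellow keeper bar fully shut across its front, let go, and leave the regulator, the backing pad and the jar where they are.

Things in the scene. Friction and masses are not known exactly. Their poses are not given: they have to be found in the camera images.
- tin: Red oil tin, 0.5 kg +-30 %, lying on a broad side, foot to the backstop and 15 to 60 mm short of it, askew. Body 64 (own x) x 100 (y) x 140 mm (z, foot to cap); neck 28 mm dia to 158 mm, black cap 34 mm dia to 195 mm. Origin: centre of its foot. Own z is level now, vertical when standing; own x points up now, to the plate when standing: the side now on top becomes the back.
- tin_cap (a point): Middle of the black cap's length, on the tin's axis, 176 mm from its foot, 32 mm above the bench while the tin lies. Can be pinched across from above; held there lightly, the tin swivels between the fingers as the cap is raised.
- backstop: Fixed grey upright plate, 220 mm wide (own y), 130 high, 8 thick. Origin: on the bench at the middle of its front face; own x points into the plate, z up. The tin's place is in front (own x < 0): centred on y = 0, its axis 32 mm off the face; yellow stripes at y = -52 and +52 mm. An ear at y = 74 to 82 mm, 30 to 80 mm high, reaches 78 mm forward to a hinge post.
- keeper (a joint): Angle (rad) of the yellow keeper bar on its upright hinge: 0 is shut (parallel to the plate, hard stop), grows as it swings outward; 1.57 points straight away from the plate. Stays where it is left; under 1 N at the knob moves it. Bar 12 mm thick, level, 85 to 105 mm high; shut, its inner face is 74 mm in front of the plate.
- keeper_knob (a point): Top centre, 165 mm high, of the red upright round knob at the bar's free end: 20 mm in diameter, 146 mm from the hinge axis, its sides free from 105 to 165 mm height.
- keeper_hinge (a point): Point on the keeper's upright hinge axis, 82 mm above the bench, 80 mm in front of the plate and at own y = +78 mm of the backstop. From here the shut bar points along the backstop's own -y.
- regulator: Black air regulator standing upright, 60 mm wide, 160 mm high, with brass ports and a gauge; origin under its centre. Bystander.
- pad: Grey round backing pad lying flat, 126 mm across, 40 mm high at its hub; origin under its centre. Bystander.
- jar: Amber jar with an orange lid, 68 mm across, 110 mm high; origin under its centre. Bystander.

How it is judged:
On the way, in this order (a step that is already met when the one before it is completed fails the run):
1. the lying tin's foot is butted against the backstop (within 15 mm) (x of tin in the frame of backstop above -0.015 m and angle between tin's own z axis and vertical above 1.2 rad), for 0.1 s.
2. the tin stands upright, back to the plate and midway between the marks, while the keeper is still open (angle between tin's own z axis and vertical below 0.07 rad and height (world z) of tin below 0.006 m and height (world z) of tin_cap above 0.16 m and x of tin in the frame of backstop between -0.042 and -0.022 m and y of tin in the frame of backstop between -0.02 and 0.02 m and angle between the x axis of tin and the x axis of backstop, either way round below 0.15 rad and value of joint keeper above 0.8 rad), for 0.2 s.
At the end, for the whole second after the job is handed in: The tin stands on the bench on its foot (within 4 degrees of upright), at rest, its back within 10 mm of the plate, square to it within 8 degrees, within 20 mm of midway between the yellow marks, and the keeper is shut (within 0.08 rad) (angle between tin's own z axis and vertical below 0.07 rad and height (world z) of tin below 0.006 m and height (world z) of tin_cap above 0.16 m and x of tin in the frame of backstop between -0.042 and -0.022 m and y of tin in the frame of backstop between -0.02 and 0.02 m and angle between the x axis of tin and the x axis of backstop, either way round below 0.15 rad and value of joint keeper below 0.08 rad and linear speed of tin below 0.01 m/s and angular speed of tin below 0.1 rad/s); the robot touches nothing.
It fails at once if the tin is picked up off the bench (the centre of its foot rises above 55 mm) (height (world z) of tin above 0.055 m).
It fails at once if the regulator is disturbed (moved by more than 30 mm) (distance of regulator from where it was at the start of the episode above 0.03 m).
It fails at once if the pad is disturbed (moved by more than 30 mm) (distance of pad from where it was at the start of the episode above 0.03 m).
It fails at once if the jar is disturbed (moved by more than 30 mm) (distance of jar from where it was at the start of the episode above 0.03 m).
It also fails if it takes over 64 s, if anything falls off the work surface, if the arm or the gripper's body presses on something with over 40 N, if the wrist force passes 120 N, or if a joint passes its speed limit or range.

## Working session

There is one attempt and no reset: what is moved stays moved. The work goes in short steps, Python scripts to look and compute and a shell command to move; the robot and the scene stay as the last step left them, time stands still between calls to the robot, and variables do not carry over. Pictures are saved under pics/ and viewed, at most 10 in all, crops included, and the job is handed in when it is done.

```bash
mkdir -p pics; ls
python3 - <<'E'
from rig import arm
import cv2,numpy as np
for n in("scene","top"):
    f=arm.grab_frame(n); cv2.imwrite(f"pics/{n}0.png",f["img"]); np.savez(f"{n}0.npz",**f); print(n,f["fx"],f["cx"],f["cy"],f["pose"].round(3).tolist())
o=arm.observe();print(o["time"],o["position"],o["finger_gap"],arm.pinch_z)
E
```

```text
pics
scene 498.3462419719673 326.9329988295415 239.29673367387934 [[-0.191, 0.59, -0.784, 1.521], [0.981, 0.11, -0.157, 0.175], [-0.006, -0.8, -0.601, 0.881], [0.0, 0.0, 0.0, 1.0]]
top 473.30793651211525 324.9489577356732 238.5556160334395 [[0.025, -0.995, 0.095, 0.438], [-1.0, -0.023, 0.021, -0.022], [-0.019, -0.095, -0.995, 1.008], [0.0, 0.0, 0.0, 1.0]]
0.1 [0.14832147 0.50295976 0.23053968] 0.08518260785761665 0.0187
```

View pics/scene0.png

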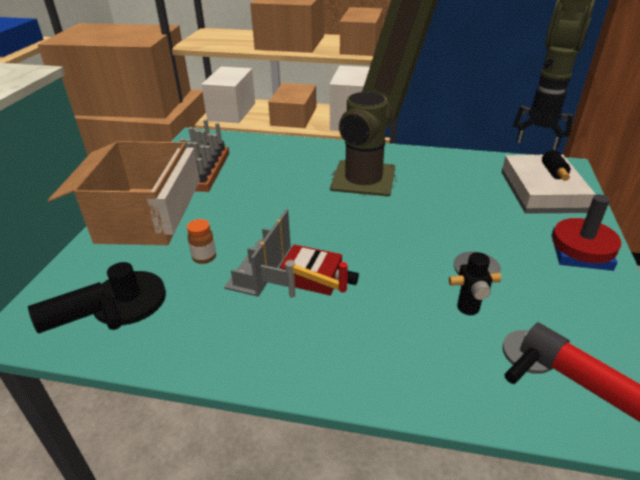

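View pics/top0.png

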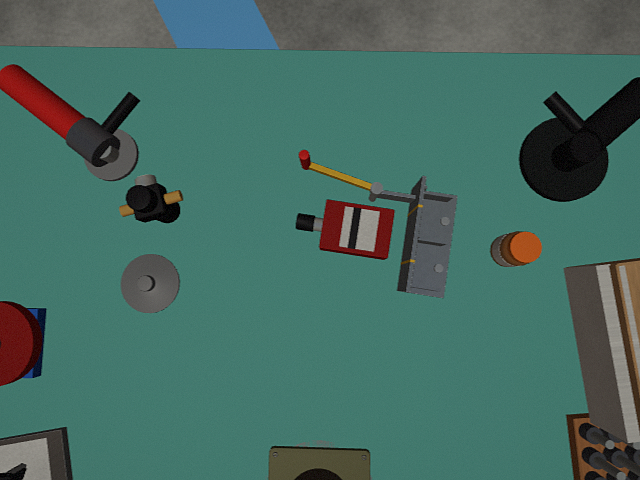

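The scene view shows the tin at about (312,268) in front of the plate at (270,255). In the top view, the tin body is at (357,229), cap (306,222), plate's top edge (412,235), keeper hinge (375,190), knob (304,158), jar (522,247), regulator (150,200) and pad (150,283).

Run:
```python
import cv2
a=cv2.imread("pics/top0.png")[140:310,285:475]; cv2.imwrite("pics/top_c.png",cv2.resize(a,None,fx=3.5,fy=3.5,interpolation=2)[:595])
a=cv2.imread("pics/scene0.png")[200:310,215:375]; cv2.imwrite("pics/sc_c.png",cv2.resize(a,None,fx=5,fy=5,interpolation=2))
```

```text
(no output)
```

View pics/top_c.png

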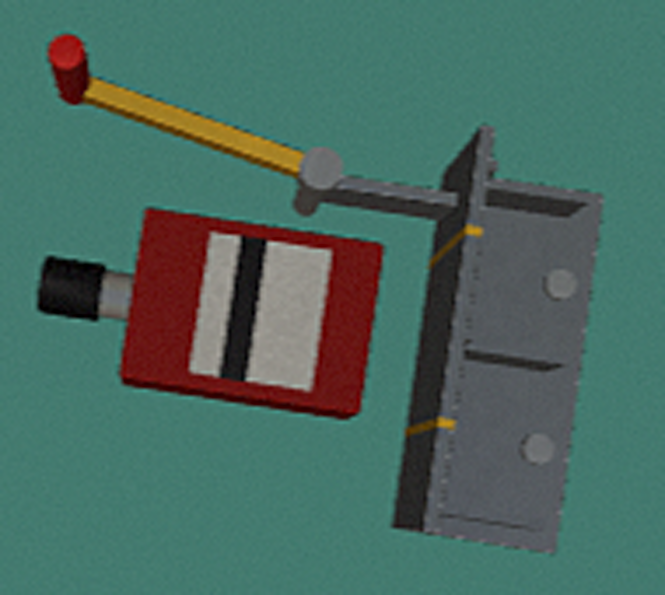

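View pics/sc_c.png

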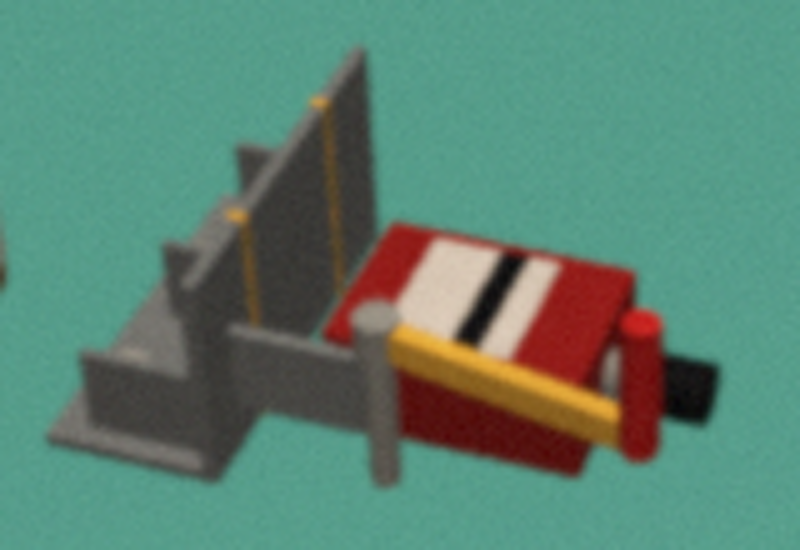

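The crops let me match points between views: knob top at top-crop (67,50) / scene-crop (642,325), hinge top (322,166)/(376,317). I also matched the tin's top corners, and the stripes where they meet the plate's front top edge.

```bash
cat > h.py <<'E'
import numpy as np,cv2
def ray(f,u,v):
    d=np.array([(u-f["cx"])/f["fx"],(v-f["cy"])/f["fy"],1]);P=f["pose"];return P[:3,3],P[:3,:3]@d
def tri(fa,a,fb,b):
    A=np.zeros((3,3));B=np.zeros(3);rs=[ray(fa,*a),ray(fb,*b)]
    for o,d in rs:
        d=d/np.linalg.norm(d);M=np.eye(3)-np.outer(d,d);A+=M;B+=M@o
    p=np.linalg.solve(A,B);return p,[np.linalg.norm(np.cross(p-o,d/np.linalg.norm(d))) for o,d in rs]
def atz(f,a,z):
    o,d=ray(f,*a);return o+d*(z-o[2])/d[2]
def dep(f,a):
    u,v=map(round,a);o,d=ray(f,*a);return o+d*np.median(f["depth"][v-1:v+2,u-1:u+2])
E
python3 - <<'E'
from h import *
np.set_printoptions(precision=4,suppress=True)
T=dict(np.load("top0.npz"));S=dict(np.load("scene0.npz"))
pts=dict(knob=((67,50),(642,325),.165),hinge=((322,166),(376,317),None),tA=((148,210),(585,388),.064),tB=((124,378),(635,272),.064),tC=((383,243),(325,338),.064),tD=((356,408),(398,224),.064),
 strP=((468,231),(247,216),.13),strM=((441,427),(328,103),.13))
for k,(a,b,z) in pts.items():
    a=(285+a[0]/3.5,140+a[1]/3.5);b=(215+b[0]/5,200+b[1]/5)
    p,e=tri(T,a,S,b);print(k,p,np.round(e,4),atz(T,a,z) if z else '',dep(T,a))
for k,c,z in(("cap",(74,288),.049),("capend",(42,283),.03)):
    a=(285+c[0]/3.5,140+c[1]/3.5);print(k,atz(T,a,z),dep(T,a))
for k,a,z in(("jar",(524,247),.11),("pad",(145,283),.04),("reg",(141,197),.16)): print(k,atz(T,a,z),dep(T,a))
E
```

```text
knob [0.6721 0.0399 0.1635] [0.0019 0.0019] [0.672  0.0379 0.165 ] [0.6718 0.0378 0.1656]
hinge [ 0.6247 -0.0983  0.1087] [0.0021 0.0021]  [ 0.6249 -0.1002  0.1102]
tA [ 0.6062 -0.0005  0.0626] [0.004 0.004] [ 0.6066 -0.0045  0.064 ] [ 0.6068 -0.0045  0.0629]
tB [0.5089 0.0095 0.0612] [0.0026 0.0026] [0.5092 0.0068 0.064 ] [0.5101 0.0072 0.0515]
tC [ 0.5902 -0.1373  0.0609] [0.003 0.003] [ 0.5904 -0.1399  0.064 ] [ 0.6006 -0.1479  0.0003]
tD [ 0.4946 -0.1227  0.0639] [0.0029 0.0029] [ 0.4952 -0.1256  0.064 ] [ 0.4989 -0.1324  0.0025]
strP [ 0.5863 -0.1737  0.1313] [0.0028 0.0028] [ 0.5872 -0.1768  0.13  ] [ 0.587  -0.1766  0.1309]
strM [ 0.4817 -0.1607  0.1297] [0.0026 0.0026] [ 0.4822 -0.1632  0.13  ] [ 0.4822 -0.1632  0.13  ]
cap [0.5623 0.0378 0.049 ] [0.5621 0.0378 0.05  ]
capend [0.5673 0.0582 0.03  ] [0.5649 0.0567 0.0485]
jar [ 0.5166 -0.3788  0.11  ] [ 0.5166 -0.3787  0.1102]
pad [0.4306 0.3655 0.04  ] [0.4306 0.3652 0.0406]
reg [0.5877 0.3344 0.16  ] [0.5876 0.3342 0.1606]
```

Run:
```python
from rig import arm
import numpy as np
o=arm.observe();R=o["tcp_rot"];R=np.array(R);print(R.round(3).tolist(),o["position"],"yaw of y",np.degrees(np.arctan2(R[1,1],R[0,1])))
print((np.array([.5625,.040,.15])-o["position"])/.3)
```

```text
[[-0.959, 0.283, -0.001], [0.283, 0.959, -0.002], [-0.0, -0.002, -1.0]] [0.14832147 0.50295976 0.23053968] yaw of y 73.56987294534724
[ 1.3805951  -1.54319921 -0.26846561]
```

```bash
R='[[0.09,-0.1,0,-0.06],[0.18,-0.2,0,-0.12],[0.27,-0.3,0,-0.18],[0.37,-0.41,0,-0.24],[0.46,-0.51,0,-0.3]]'
python3 -m jog '[[0.09,-0.1,0,-0.06],[0.18,-0.2,0,-0.12],[0.27,-0.3,0,-0.18],[0.37,-0.41,0,-0.24],[0.46,-0.51,0,-0.3]]' 1
python3 -m jog '[[0.09,-0.1,0,-0.06],[0.18,-0.2,0,-0.12],[0.27,-0.3,0,-0.18],[0.37,-0.41,0,-0.24],[0.46,-0.51,0,-0.3]]'
python3 -m jog '[[0.09,-0.1,0,-0.06],[0.18,-0.2,0,-0.12],[0.27,-0.3,0,-0.18],[0.37,-0.41,0,-0.24],[0.46,-0.51,0,-0.3]]'
python3 -m jog '[[0,0,0,0],[0,0,0,0]]'
```

```text
time: 0.52
position: [0.286, 0.3501, 0.2309]
tcp_rot: [[-0.724, 0.69, -0.0], [0.69, 0.724, -0.001], [-0.0, -0.001, -1.0]]
wrist_force: [1.5, 0.4, 0.2]
finger_gap: 0.0853
finger_force: 0.0
time: 0.93
position: [0.423, 0.1981, 0.2311]
tcp_rot: [[-0.331, 0.944, -0.0], [0.944, 0.331, -0.0], [0.0, -0.0, -1.0]]
wrist_force: [0.9, 1.0, -0.7]
finger_gap: 0.0851
finger_force: 0.0
time: 1.35
position: [0.5599, 0.0463, 0.2309]
tcp_rot: [[0.134, 0.991, -0.001], [0.991, -0.134, 0.0], [0.0, -0.001, -1.0]]
wrist_force: [0.6, 0.7, 1.0]
finger_gap: 0.0854
finger_force: 0.0
time: 1.52
position: [0.5601, 0.0463, 0.2302]
tcp_rot: [[0.133, 0.991, -0.001], [0.991, -0.133, 0.0], [-0.0, -0.001, -1.0]]
wrist_force: [-0.2, 0.2, -0.1]
finger_gap: 0.0852
finger_force: 0.0
```

Run:
```python
from rig import arm
import cv2,numpy as np
o=arm.observe();f=arm.grab_frame("wrist")
P=np.eye(4);P[:3,:3]=o["tcp_rot"];P[:3,3]=o["position"];f["pose"]=P@f["hand_eye"];print(f["pose"].round(3).tolist())
np.savez("w0.npz",**f);cv2.imwrite("pics/w0.png",f["img"])
```

```text
[[0.991, -0.126, -0.041, 0.57], [-0.132, -0.946, -0.295, 0.122], [-0.001, 0.298, -0.955, 0.372], [0.0, 0.0, 0.0, 1.0]]
```

View pics/w0.png

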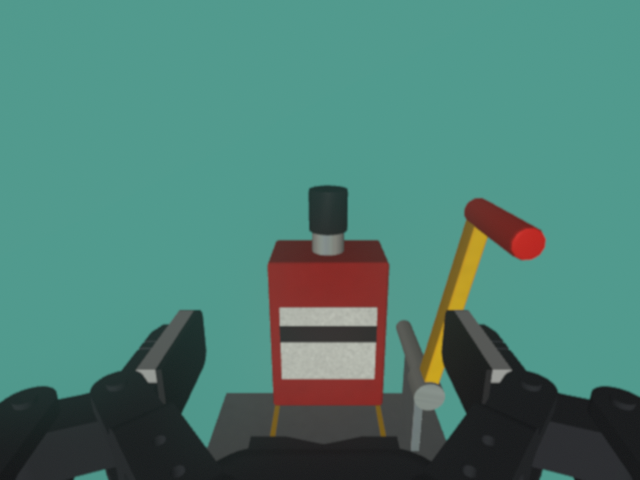

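The wrist view is sharp. The cap runs from (328,186) to (328,233). The tin's top-face corners are (269,263), (388,263), (383,405) and (275,405), the knob top is (528,243), the hinge top (429,397), and the stripes meet the plate top at about (272,434) and (384,434).

Run:
```python
from h import *
np.set_printoptions(precision=4,suppress=True)
W=dict(np.load("w0.npz"));T=dict(np.load("top0.npz"))
for k,a,z in(("capfar",(328,190),.049),("capnear",(328,231),.049),("A",(388,263),.064),("B",(269,263),.064),("C",(383,405),.064),("D",(275,405),.064),("knob",(528,243),.165),("hinge",(429,397),.108)):
    print(k,atz(W,a,z),dep(W,a))
print("stripe foot")
for a in((274,407),(381,407)):print(a,atz(W,a,.13),dep(W,a))
t=lambda c:(285+c[0]/3.5,140+c[1]/3.5)
for k,w,c in(("A",(388,263),(148,210)),("B",(269,263),(124,378)),("C",(383,405),(383,243)),("D",(275,405),(356,408)),("knob",(528,243),(67,50)),("hinge",(429,397),(322,166))):print(k,*tri(W,w,T,t(c)))
# plate front face top edge row along the picture: depth profile in column 240 & 420
for u in(250,326):
  print(u,[ (v,dep(W,(u,v)).round(3).tolist()) for v in(392,396,400,404,408,414,422,430)])
```

```text
capfar [0.565  0.0612 0.049 ] [0.5649 0.0597 0.0409]
capnear [0.5606 0.0273 0.049 ] [0.5605 0.027  0.0479]
A [ 0.6055 -0.0014  0.064 ] [ 0.6059 -0.0029  0.0602]
B [0.5103 0.0113 0.064 ] [0.5097 0.0101 0.0607]
C [ 0.5892 -0.138   0.064 ] [ 0.592  -0.1755  0.0196]
D [ 0.4921 -0.1252  0.064 ] [ 0.4812 -0.1596  0.0211]
knob [0.6688 0.0407 0.165 ] [0.6694 0.0402 0.1638]
hinge [ 0.6223 -0.0981  0.108 ] [ 0.6224 -0.0985  0.1076]
stripe foot
(274, 407) [ 0.5078 -0.0738  0.13  ] [ 0.4802 -0.1606  0.0228]
(381, 407) [ 0.5835 -0.0838  0.13  ] [ 0.5896 -0.1754  0.0224]
A [ 0.6071 -0.0043  0.0572] [np.float64(0.0007764253344678787), np.float64(0.0007764253344679417)]
B [0.5092 0.0076 0.0549] [np.float64(0.0007751786251561276), np.float64(0.0007751786251561639)]
C [ 0.59   -0.14    0.0618] [np.float64(0.0006803489363423897), np.float64(0.0006803489363422344)]
D [ 0.4937 -0.1248  0.0653] [np.float64(0.0014806949300110624), np.float64(0.0014806949300110075)]
knob [0.6732 0.038  0.1577] [np.float64(0.0008767145206458821), np.float64(0.0008767145206457865)]
hinge [ 0.6244 -0.1006  0.1053] [np.float64(0.0015053821938082151), np.float64(0.0015053821938081457)]
250 [(392, [0.452, -0.157, -0.001]), (396, [0.453, -0.157, 0.006]), (400, [0.454, -0.157, 0.012]), (404, [0.455, -0.157, 0.018]), (408, [0.456, -0.157, 0.024]), (414, [0.457, -0.158, 0.032]), (422, [0.459, -0.158, 0.044]), (430, [0.461, -0.158, 0.054])]
326 [(392, [0.54, -0.118, 0.063]), (396, [0.539, -0.122, 0.063]), (400, [0.539, -0.126, 0.063]), (404, [0.538, -0.131, 0.063]), (408, [0.533, -0.168, 0.024]), (414, [0.533, -0.168, 0.032]), (422, [0.533, -0.168, 0.044]), (430, [0.533, -0.168, 0.054])]
```

```bash
python3 -m jog '[[0.008,-0.018,-0.1,0],[0.008,-0.018,-0.22,0],[0.008,-0.018,-0.34,0],[0.008,-0.018,-0.46,0],[0.008,-0.018,-0.56,0]]' 1
python3 -m jog '[[0,0,-0.05,0],[0,0,-0.1,0],[0,0,-0.14,0],[0,0,-0.16,0],[0,0,-0.16,0]]'
python3 -m jog '[[0,0,0,0],[0,0,0,0],[0,0,0,0],[0,0,0,0],[0,0,0,0]]' 0.3 20
python3 -m jog '[[0,0,0,0],[0,0,0,0],[0,0,0,0],[0,0,0,0],[0,0,0,0]]' 0.3 20
```

```text
time: 1.98
position: [0.5592, 0.0443, 0.0613]
tcp_rot: [[0.126, 0.992, -0.002], [0.992, -0.126, 0.0], [-0.0, -0.002, -1.0]]
wrist_force: [-0.4, 0.5, -1.9]
finger_gap: 0.0855
finger_force: 0.0
time: 2.4
position: [0.5594, 0.0439, 0.0141]
tcp_rot: [[0.127, 0.992, -0.003], [0.992, -0.127, -0.0], [-0.001, -0.003, -1.0]]
wrist_force: [0.2, 0.2, 0.7]
finger_gap: 0.0854
finger_force: 0.0
time: 2.82
position: [0.5624, 0.0429, 0.0163]
tcp_rot: [[0.129, 0.992, 0.002], [0.992, -0.129, 0.0], [0.0, 0.002, -1.0]]
wrist_force: [-0.0, 0.4, 2.1]
finger_gap: 0.0331
finger_force: 21.2
time: 3.23
position: [0.5624, 0.0429, 0.0163]
tcp_rot: [[0.129, 0.992, 0.002], [0.992, -0.129, 0.0], [0.001, 0.002, -1.0]]
wrist_force: [-0.9, 0.3, 6.1]
finger_gap: 0.0333
finger_force: 21.4
```

```bash
python3 -m jog '[[-0.003,-0.024,0,0],[-0.006,-0.048,0,0],[-0.009,-0.072,0,0],[-0.012,-0.09,0,0],[-0.013,-0.1,0,0]]'
python3 -m jog '[[-0.001,-0.008,0,0],[-0.002,-0.016,0,0],[-0.003,-0.024,0,0]]'
python3 -m jog '[[-0.001,-0.008,0,0],[-0.001,-0.008,0,0]]'
```

```text
time: 3.65
position: [0.5592, 0.014, 0.0163]
tcp_rot: [[0.129, 0.992, 0.003], [0.992, -0.129, 0.004], [0.004, 0.002, -1.0]]
wrist_force: [0.6, 6.6, 4.1]
finger_gap: 0.0333
finger_force: 21.3
time: 3.9
position: [0.5586, 0.0088, 0.0163]
tcp_rot: [[0.128, 0.992, 0.003], [0.992, -0.128, 0.008], [0.008, 0.002, -1.0]]
wrist_force: [1.5, 15.3, 4.5]
finger_gap: 0.0331
finger_force: 21.2
time: 4.07
position: [0.5596, 0.0083, 0.0163]
tcp_rot: [[0.127, 0.992, 0.006], [0.992, -0.127, 0.012], [0.013, 0.004, -1.0]]
wrist_force: [3.5, 16.0, 1.9]
finger_gap: 0.0333
finger_force: 21.2
```

Run:
```python
from rig import arm
import cv2,numpy as np
from h import *
f=arm.grab_frame("top");hsv=cv2.cvtColor(f["img"],cv2.COLOR_BGR2HSV)
cv2.imwrite("pics/t1.png",cv2.resize(f["img"][140:310,285:475],None,fx=3.5,fy=3.5,interpolation=2)[:595])
o=arm.observe();print(o["position"],o["wrist_force"],o["time"])
```

```text
[0.5595973  0.00834728 0.01626578] [ 3.48565622 14.95629341  1.38325675] 4.1167
```

View pics/t1.png

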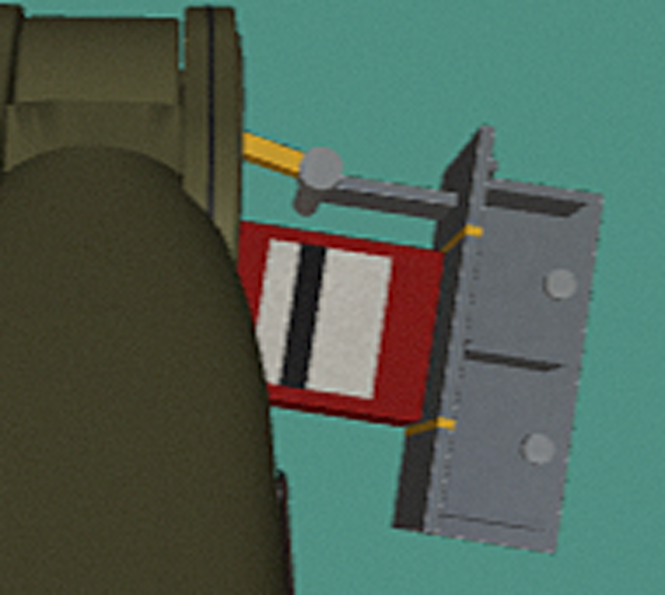

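The top view shows the foot's right edge, crop (443,250) to (422,425), flush on the plate and centred between the stripes. The force agrees at 15 N. Now I tip it, first 20 degrees.

```bash
python3 -m jog '[[0.001,0.008,0.03,0],[0.002,0.016,0.065,0],[0.0024,0.018,0.1,0],[0.002,0.014,0.15,0],[0.001,0.009,0.195,0]]'
python3 -m jog '[[0,0,0,0]]'
```

```text
time: 4.53
position: [0.5564, 0.0059, 0.074]
tcp_rot: [[0.129, 0.992, -0.001], [0.992, -0.129, -0.0], [-0.0, -0.001, -1.0]]
wrist_force: [-0.2, -0.7, -3.4]
finger_gap: 0.0331
finger_force: 20.6
time: 4.62
position: [0.5575, 0.0054, 0.0758]
tcp_rot: [[0.13, 0.991, 0.002], [0.991, -0.13, -0.0], [-0.0, 0.002, -1.0]]
wrist_force: [-0.5, 1.7, -1.6]
finger_gap: 0.0332
finger_force: 20.9
```

```bash
python3 -m jog '[[-0.001,-0.011,0.035,0],[-0.003,-0.022,0.068,0],[-0.005,-0.037,0.1,0],[-0.007,-0.054,0.13,0],[-0.0094,-0.072,0.158,0]]'
python3 -m jog '[[-0.003,-0.023,0.024,0],[-0.006,-0.048,0.047,0],[-0.01,-0.074,0.068,0],[-0.014,-0.103,0.086,0],[-0.0176,-0.134,0.101,0]]'
python3 -m jog '[[0,0,0,0],[0,0,0,0]]'
```

```text
time: 5.03
position: [0.5533, -0.017, 0.1218]
tcp_rot: [[0.13, 0.992, -0.001], [0.992, -0.13, -0.002], [-0.002, -0.001, -1.0]]
wrist_force: [-0.4, -0.8, -4.5]
finger_gap: 0.0334
finger_force: 20.9
time: 5.45
position: [0.5486, -0.0567, 0.1522]
tcp_rot: [[0.129, 0.992, 0.0], [0.992, -0.129, 0.0], [0.0, 0.0, -1.0]]
wrist_force: [0.6, 0.6, -3.2]
finger_gap: 0.0334
finger_force: 21.0
time: 5.62
position: [0.549, -0.0567, 0.1521]
tcp_rot: [[0.131, 0.991, 0.001], [0.991, -0.131, -0.0], [-0.0, 0.001, -1.0]]
wrist_force: [-0.7, 1.1, 0.0]
finger_gap: 0.0332
finger_force: 21.2
```

```bash
python3 -m jog '[[-0.004,-0.034,0.012,0],[-0.009,-0.068,0.022,0],[-0.014,-0.104,0.029,0],[-0.019,-0.141,0.032,0],[-0.024,-0.179,0.033,0]]'
python3 -m jog '[[-0.003,-0.024,-0.001,0],[-0.0066,-0.049,-0.003,0],[-0.009,-0.067,-0.005,0],[-0.011,-0.084,-0.007,0],[-0.0134,-0.1,-0.01,0]]'
python3 -m jog '[[0,0,0,0],[0,0,0,0],[0,0,0,0]]'
```

```text
time: 6.03
position: [0.5417, -0.1108, 0.1619]
tcp_rot: [[0.129, 0.992, 0.001], [0.992, -0.129, -0.0], [-0.0, 0.001, -1.0]]
wrist_force: [0.7, 1.1, -0.4]
finger_gap: 0.0331
finger_force: 21.7
time: 6.45
position: [0.5378, -0.1404, 0.1586]
tcp_rot: [[0.13, 0.992, 0.001], [0.992, -0.13, -0.0], [-0.0, 0.001, -1.0]]
wrist_force: [0.3, 1.4, 3.6]
finger_gap: 0.0331
finger_force: 21.3
time: 6.7
position: [0.5377, -0.1401, 0.1586]
tcp_rot: [[0.129, 0.992, 0.0], [0.992, -0.129, -0.001], [-0.001, 0.001, -1.0]]
wrist_force: [0.1, -1.0, 4.0]
finger_gap: 0.0332
finger_force: 20.9
```

Run:
```python
from rig import arm
import cv2,numpy as np
f=arm.grab_frame("scene");np.savez("s2.npz",**f)
cv2.imwrite("pics/s2.png",cv2.resize(f["img"][190:310,215:375],None,fx=5,fy=5,interpolation=2))
```

```text
(no output)
```

View pics/s2.png

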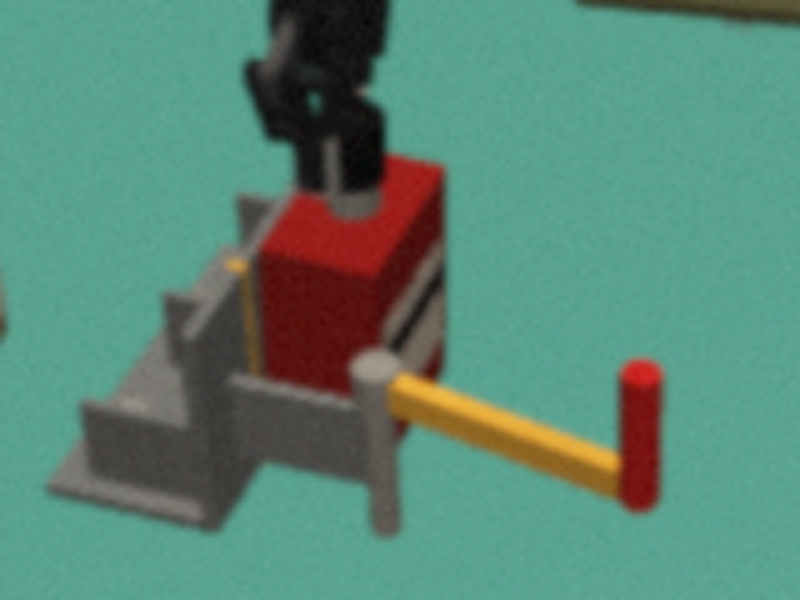

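The crop shows the tin upright with its back at the plate. Its top face runs from (262,245) to (443,165), just right of the front stripe, and the keeper is still open. I'll release, rise, and move clear.

```bash
python3 -m jog '[[0,0,0,0],[0,0,0,0],[0,0,0,0],[0,0,0,0],[0,0,0,0]]' 0.75
python3 -m jog '[[0,0,0.05,0],[0,0,0.12,0],[0,0,0.19,0],[0,0,0.25,0],[0,0,0.25,0]]'
python3 -m jog '[[0.08,0.11,0,0],[0.16,0.22,0,0],[0.24,0.33,0,0],[0.32,0.44,0,0],[0.4,0.54,0,0]]' 1
python3 -m jog '[[0.03,0.04,0,0],[0.044,0.057,0,0],[0.044,0.057,0,0]]'
python3 - <<'E'
from rig import arm
import cv2,numpy as np
from h import *
np.set_printoptions(precision=4,suppress=True)
o=arm.observe()
f=arm.grab_frame("top");np.savez("t3.npz",**f)
# red top face of tin: points with z .13-.15
vv,uu=np.mgrid[130:320,280:480];z=f["depth"][130:320,280:480]
c=np.stack([(uu-f["cx"])/f["fx"]*z,(vv-f["cy"])/f["fy"]*z,z],-1)@f["pose"][:3,:3].T+f["pose"][:3,3]
hsv=cv2.cvtColor(f["img"],cv2.COLOR_BGR2HSV)[130:320,280:480]
m=((hsv[...,0]<8)|(hsv[...,0]>172))&(hsv[...,1]>120)&(abs(c[...,2]-.14)<.02)&(c[...,1]<0)
p=c[m];print(m.sum(),p.mean(0),p.std(0));
pl=np.linalg.lstsq(np.c_[p[:,:2],np.ones(len(p))],p[:,2],rcond=None)[0];print("slopes",pl)
r=cv2.minAreaRect((p[:,:2]*1000).astype(np.float32));print(r)
k=((hsv[...,0]<8)|(hsv[...,0]>172))&(hsv[...,1]>120)&(abs(c[...,2]-.165)<.008)&(c[...,1]>0)
print("knob",k.sum(),c[k].mean(0) if k.any() else '')
print(o["position"],o["time"])
E
```

```text
time: 7.17
position: [0.5372, -0.1394, 0.1581]
tcp_rot: [[0.129, 0.992, -0.001], [0.992, -0.129, 0.0], [0.0, -0.001, -1.0]]
wrist_force: [-0.4, 0.3, 0.2]
finger_gap: 0.0641
finger_force: 0.0
time: 7.58
position: [0.5397, -0.1401, 0.2372]
tcp_rot: [[0.129, 0.992, 0.006], [0.992, -0.129, -0.002], [-0.001, 0.007, -1.0]]
wrist_force: [0.8, -0.2, -0.4]
finger_gap: 0.0639
finger_force: 0.0
time: 8.0
position: [0.658, 0.0244, 0.2325]
tcp_rot: [[0.129, 0.992, -0.001], [0.992, -0.129, 0.0], [-0.0, -0.001, -1.0]]
wrist_force: [1.0, -1.1, 0.3]
finger_gap: 0.0853
finger_force: 0.0
time: 8.25
position: [0.6709, 0.0407, 0.2319]
tcp_rot: [[0.127, 0.992, -0.002], [0.992, -0.127, -0.0], [-0.0, -0.002, -1.0]]
wrist_force: [0.2, -0.7, -0.0]
finger_gap: 0.0855
finger_force: 0.0
1567 [ 0.5376 -0.1333  0.1403] [0.0314 0.0201 0.0026]
slopes [ 0.0071 -0.0108  0.1351]
((540.0744018554688, -136.14329528808594), (66.09722900390625, 100.0157241821289), 82.42570495605469)
knob 0 
[0.6709 0.0407 0.2319] 8.25
```

Tin stands at own x ≈ -0.0325 m, own y ≈ +0.002 m, square and level. Next is the knob.

```bash
python3 -m jog '[[0,0,-0.09,0],[0,0,-0.18,0],[0,0,-0.27,0],[0,0,-0.34,0],[0,0,-0.34,0]]' 1
python3 -m jog '[[0,0,0,0],[0,0,0,0],[0,0,0,0],[0,0,0,0],[0,0,0,0]]' 0.1 20
python3 -m jog '[[0,0,0,0],[0,0,0,0]]'
python3 - <<'E'
import numpy as np
H=np.array([.623,-.099])
B=np.radians([70.8,80,90,100,110,120,130,140,150,160,168,173.5])
P=H+.146*np.c_[np.cos(B),np.sin(B)]
for b,p in zip(np.degrees(B),(P-P[0])/.3): print(round(b),p.round(3))
E
```

```text
time: 8.72
position: [0.6659, 0.0372, 0.1265]
tcp_rot: [[0.132, 0.991, -0.01], [0.991, -0.132, -0.001], [-0.002, -0.01, -1.0]]
wrist_force: [0.3, -0.5, -1.2]
finger_gap: 0.0852
finger_force: 0.0
time: 9.13
position: [0.6717, 0.0394, 0.1331]
tcp_rot: [[0.129, 0.992, 0.003], [0.992, -0.129, 0.0], [0.0, 0.003, -1.0]]
wrist_force: [-1.3, 0.2, 0.5]
finger_gap: 0.0252
finger_force: 0.0
time: 9.3
position: [0.6715, 0.0395, 0.1328]
tcp_rot: [[0.129, 0.992, 0.002], [0.992, -0.129, -0.0], [0.0, 0.002, -1.0]]
wrist_force: [-0.4, 0.0, 4.8]
finger_gap: 0.0192
finger_force: 22.2
71 [0. 0.]
80 [-0.076  0.02 ]
90 [-0.16   0.027]
100 [-0.245  0.02 ]
110 [-0.326 -0.002]
120 [-0.403 -0.038]
130 [-0.473 -0.087]
140 [-0.533 -0.147]
150 [-0.582 -0.216]
160 [-0.617 -0.293]
168 [-0.636 -0.358]
174 [-0.644 -0.405]
```

```bash
python3 -m jog '[[-0.035,0.011,0,0],[-0.076,0.02,0,0],[-0.118,0.025,0,0],[-0.16,0.027,0,0],[-0.203,0.025,0,0]]'
python3 -m jog '[[-0.042,-0.005,0,0],[-0.083,-0.015,0,0],[-0.123,-0.027,0,0],[-0.162,-0.044,0,0],[-0.2,-0.063,0,0]]'
python3 -m jog '[[-0.036,-0.023,0,0],[-0.07,-0.049,0,0],[-0.101,-0.078,0,0],[-0.13,-0.109,0,0],[-0.156,-0.143,0,0]]'
python3 -m jog '[[-0.023,-0.035,0,0],[-0.042,-0.073,0,0],[-0.058,-0.112,0,0],[-0.068,-0.144,0,0],[-0.077,-0.177,0,0]]'
```

```text
time: 9.72
position: [0.6114, 0.0486, 0.1326]
tcp_rot: [[0.127, 0.992, 0.005], [0.992, -0.127, 0.002], [0.003, 0.004, -1.0]]
wrist_force: [1.7, 4.6, 3.0]
finger_gap: 0.0193
finger_force: 22.3
time: 10.13
position: [0.5509, 0.029, 0.1325]
tcp_rot: [[0.128, 0.992, 0.004], [0.992, -0.128, 0.002], [0.002, 0.003, -1.0]]
wrist_force: [1.5, 1.4, 3.1]
finger_gap: 0.0193
finger_force: 22.3
time: 10.55
position: [0.5035, -0.0151, 0.1322]
tcp_rot: [[0.128, 0.992, 0.003], [0.992, -0.128, 0.0], [0.001, 0.002, -1.0]]
wrist_force: [1.4, 2.5, 5.2]
finger_gap: 0.0192
finger_force: 22.5
time: 10.97
position: [0.4802, -0.069, 0.132]
tcp_rot: [[0.13, 0.992, 0.002], [0.992, -0.13, 0.0], [0.001, 0.002, -1.0]]
wrist_force: [2.6, 2.2, 4.9]
finger_gap: 0.0193
finger_force: 22.6
```

```bash
python3 -m jog '[[-0.005,-0.018,0,0],[-0.007,-0.034,0,0],[-0.008,-0.048,0,0],[-0.008,-0.055,0,0],[-0.008,-0.055,0,0]]'
python3 -m jog '[[0,0,0,0],[0,0,0,0]]'
```

```text
time: 11.38
position: [0.4779, -0.082, 0.1319]
tcp_rot: [[0.129, 0.992, 0.001], [0.992, -0.129, 0.007], [0.008, 0.0, -1.0]]
wrist_force: [1.5, 10.1, 7.3]
finger_gap: 0.0197
finger_force: 23.0
time: 11.55
position: [0.4778, -0.082, 0.1318]
tcp_rot: [[0.129, 0.992, 0.001], [0.992, -0.129, 0.006], [0.007, 0.0, -1.0]]
wrist_force: [1.8, 10.3, 7.9]
finger_gap: 0.0193
finger_force: 23.0
```

```bash
python3 -m jog '[[0.001,0.008,0,0],[0.001,0.008,0,0]]'
python3 -m jog '[[0,0,0,0],[0,0,0,0],[0,0,0,0],[0,0,0,0],[0,0,0,0]]' 0.5
python3 -m jog '[[0,0,0.06,0],[0,0,0.13,0],[0,0,0.2,0],[0,0,0.27,0],[0,0,0.34,0]]'
python3 -m jog '[[-0.02,0.13,0,0],[-0.04,0.26,0,0],[-0.06,0.39,0,0],[-0.08,0.52,0,0],[-0.1,0.62,0,0]]'
python3 -m jog '[[-0.02,0.13,0,0],[-0.04,0.26,0,0],[-0.06,0.39,0,0],[-0.06,0.39,0,0],[-0.06,0.39,0,0]]'
python3 - <<'E'
from rig import arm
import cv2,numpy as np
from h import *
np.set_printoptions(precision=4,suppress=True)
f=arm.grab_frame("top")
cv2.imwrite("pics/t4.png",cv2.resize(f["img"][140:310,285:475],None,fx=3.5,fy=3.5,interpolation=2)[:595])
vv,uu=np.mgrid[130:320,280:480];z=f["depth"][130:320,280:480]
c=np.stack([(uu-f["cx"])/f["fx"]*z,(vv-f["cy"])/f["fy"]*z,z],-1)@f["pose"][:3,:3].T+f["pose"][:3,3]
hsv=cv2.cvtColor(f["img"],cv2.COLOR_BGR2HSV)[130:320,280:480]
red=((hsv[...,0]<8)|(hsv[...,0]>172))&(hsv[...,1]>120)
p=c[red&(abs(c[...,2]-.14)<.01)];p=p[p[:,0]>.49]
print(cv2.minAreaRect((p[:,:2]*1000).astype(np.float32)),p.mean(0))
k=c[red&(c[...,2]>.16)];k=k[k[:,0]<.5];print("knob",len(k),k.mean(0))
b=c[(hsv[...,0]>18)&(hsv[...,0]<32)&(hsv[...,1]>120)&(abs(c[...,2]-.105)<.006)];
l=cv2.fitLine((b[:,:2]).astype(np.float32),2,0,.001,.001).ravel();print("bar",len(b),l,np.degrees(np.arctan2(l[1],l[0])))
E
```

```text
time: 11.72
position: [0.4779, -0.0819, 0.1319]
tcp_rot: [[0.13, 0.992, 0.0], [0.992, -0.13, 0.0], [0.0, 0.0, -1.0]]
wrist_force: [0.4, 1.2, 7.8]
finger_gap: 0.0193
finger_force: 23.0
time: 12.13
position: [0.4771, -0.0822, 0.1309]
tcp_rot: [[0.13, 0.992, -0.002], [0.992, -0.13, 0.0], [-0.0, -0.002, -1.0]]
wrist_force: [0.2, 0.5, -0.4]
finger_gap: 0.0427
finger_force: 0.0
time: 12.55
position: [0.4774, -0.0821, 0.2341]
tcp_rot: [[0.13, 0.992, -0.001], [0.992, -0.13, -0.0], [-0.0, -0.001, -1.0]]
wrist_force: [1.1, -1.0, -0.4]
finger_gap: 0.0429
finger_force: 0.0
time: 12.97
position: [0.4471, 0.1061, 0.2334]
tcp_rot: [[0.129, 0.992, -0.0], [0.992, -0.129, 0.001], [0.001, -0.0, -1.0]]
wrist_force: [1.1, 0.6, 0.1]
finger_gap: 0.0428
finger_force: 0.0
time: 13.38
position: [0.4292, 0.2226, 0.233]
tcp_rot: [[0.125, 0.992, -0.0], [0.992, -0.125, -0.001], [-0.001, -0.0, -1.0]]
wrist_force: [-0.0, -0.2, 0.1]
finger_gap: 0.0426
finger_force: 0.0
((540.071533203125, -135.96771240234375), (65.87431335449219, 99.988525390625), 82.55441284179688) [ 0.5385 -0.1332  0.1406]
knob 99 [ 0.4768 -0.0748  0.2248]
bar 374 [ 0.9936 -0.1129  0.5532 -0.0893] -6.4842052
```

View pics/t4.png

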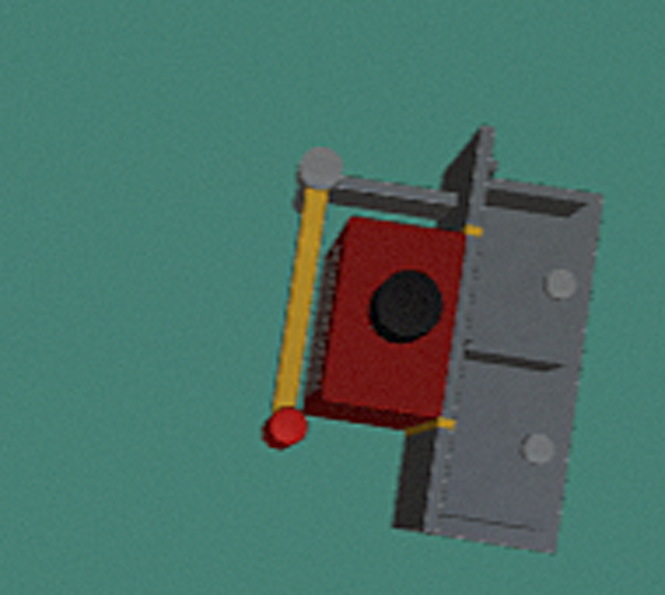

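The tin is upright on the plate between the stripes, at crop (395,320). The bar runs from (315,190) to (290,410), parallel to the plate within about 1 degree, and the gripper is clear. Handing in.

```bash
python3 -c "
from rig import arm
print(arm.finish_job())"
```

```text
the job is handed in; nothing more can be done
None
```

I handed the job in at about 13 s; no verdict came back. My last picture shows the tin upright and square against the plate, about 2 mm off midway, with the keeper shut to within about 1 degree and the gripper clear; I did not re-measure the regulator, pad and jar, but the arm went nowhere near them.

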